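Hold a spring clip open over the passed card

TASK

Three cards stand on the desk, each with a white tag shape on its foot: the one with the round tag has passed, the square and bar ones are rejects. Squeeze the handles of the steel spring clip so it opens, take it off the rim of the top tray, and bring it down over about the middle of the round-tag card's top edge with one open jaw well down each side and neither touching the card, ready for a sheet to be slipped in. Finish while still holding the clip squeezed wide open there: do not let it go, and leave everything else where it stands.

Things in the scene. Friction and masses are not known exactly. Their poses are not given: they have to be found in the camera images.
- clip: Steel spring clip, clamped jaws-down on the top tray's front rim, 70 g. Two halves hinged along y; this body is the -x half, origin mid hinge axis, z up at the start. Jaws reach 45 mm below the hinge, 36 mm wide in y. Squeezed evenly, this half turns about y by half the joint value (z leans); the hinge stays midway between the fingers.
- handle_a (a point): Outer face of this (-x) half's handle plate, 40 mm above the hinge. Two flat handle plates, 30 mm wide in y, 3 mm thick, run from the hinge to 50 mm above it, each leaning outwards 0.22 rad at the start: 26 mm over the outsides at the hinge, 48 mm at the top. Pinch the outsides along x from above; squeezed to the stop they stand parallel, 26 mm over all.
- clip_jaw (a joint): Opening angle of the clip, rad: -0.08 shut, 0 with lips 4 mm apart (about this on the rim), 0.44 at the end stop, squeezed wide open, lips 24 mm apart; lip gap is about 4 mm + 45 mm x angle. The spring shuts it; squeezing the handles takes 3 N at first and 8 N at the stop on each side, and a 20 to 40 N grip holds it on the stop.
- lip_a (a point): Inner lower edge of the jaw lip of body clip (its -x side), mid width; lip 10 mm tall, 5 mm thick outwards.
- lip_b (a point): Inner lower edge of the opposite jaw's lip (+x side), mid width.
- trays: Fixed stack of three grey plastic trays, 180 (x) x 240 (y) mm, 145 mm tall; origin at the centre of the underside, z up. The lower two are open in front; the top one, 45 mm deep, has a 4 mm wall all round. The clip sits across its front wall (centre plane at x = -88 mm), hinge 20 mm above the rim, lips reaching 25 mm below the rim, within 60 mm of the middle of that wall.
- round_card: Loose 0.6 kg stand: steel foot 90 (x) x 104 (y) x 10 mm with one stiff upright card, 4 mm thick, 100 mm wide, straight top edge 100 mm above the desk. Tag: a white disc 36 mm across, 4 mm thick, flat on the foot on each side of the card. This is the passed card. Origin: centre of the foot's underside, z up, y along the card, x square to its face. The stands differ only in the tags and swap places.
- round_edge (a point): Middle of the top edge of the round-tag card, 100 mm above the desk; axes as the stand's: x square to the card's face, y along the edge, z up.
- square_card: Loose 0.6 kg stand: steel foot 90 (x) x 104 (y) x 10 mm with one stiff upright card, 4 mm thick, 100 mm wide, straight top edge 100 mm above the desk. Tag: a white 34 mm square, 4 mm thick, on each side of the card. Reject. Origin: centre of the foot's underside, z up, y along the card, x square to its face. The stands differ only in the tags and swap places.
- bar_card: Loose 0.6 kg stand: steel foot 90 (x) x 104 (y) x 10 mm with one stiff upright card, 4 mm thick, 100 mm wide, straight top edge 100 mm above the desk. Tag: a white bar 12 x 80 mm, 4 mm thick, on each side of the card. Reject. Origin: centre of the foot's underside, z up, y along the card, x square to its face. The stands differ only in the tags and swap places.
- pencil_cup: Square white ceramic cup 75 mm wide, 100 mm tall, with pencils up to 180 mm tall; bystander.
- stapler: Grey stapler 140 mm long, 55 mm tall; bystander.
- compass: Steel drawing compass lying flat, 150 mm long; bystander.
- glue_stick: White glue stick standing, 26 mm across, 90 mm tall; bystander.
- sharpener: Small aluminium sharpener 26 x 18 x 14 mm in the top tray; bystander.
- tape_dispenser: Black tape dispenser 130 mm long, 70 mm tall; bystander.
- eraser: Dark rubber eraser 45 x 22 x 12 mm lying in the top tray; bystander.
Not all that is in view belongs to the job. What is shaped like the clip but red is not meant.

How it is judged:
On the way:
1. the clip is held squeezed open in the fingers, lifted clear of the tray's rim (value of joint clip_jaw above 0.28 rad and contact force between the fingers and clip above 3 N and contact force between clip and trays below 0.2 N and z of each of lip_a, lip_b in the frame of trays above 0.15 m), for 0.2 s.
At the end, for the whole second after the job is handed in: Fingers grip the still clip (>3 N), squeezed past 0.28 rad, parallel (0.3 rad) to the round-tag card's top edge, within 25 mm of its middle; a lip on each side, 8 mm or more below the edge, 2 mm or more off the face; clip touches no card or tray; stand upright, within 10 mm of its start (value of joint clip_jaw above 0.28 rad and contact force between the fingers and clip above 3 N and contact force between clip and trays below 0.2 N and contact force between clip and round_card below 0.2 N and contact force between clip and square_card below 0.2 N and contact force between clip and bar_card below 0.2 N and ((x of lip_a in the frame of round_edge below -0.004 m and x of lip_b in the frame of round_edge above 0.004 m) or (x of lip_b in the frame of round_edge below -0.004 m and x of lip_a in the frame of round_edge above 0.004 m)) and z of each of lip_a, lip_b in the frame of round_edge below -0.008 m and y of clip in the frame of round_edge between -0.025 and 0.025 m and angle between the y axis of clip and the y axis of round_edge, either way round below 0.3 rad and linear speed of clip below 0.02 m/s and distance of round_card from where it was at the start of the episode below 0.01 m and angle between round_card's own z axis and vertical below 0.05 rad); the arm keeps its last pose, push and grip.
It fails at once if a card is hit or pressed hard with the clip (over 10 N) (contact force between clip and round_card above 10 N or contact force between clip and square_card above 10 N or contact force between clip and bar_card above 10 N).
It fails at once if a reject card's stand is moved more than 10 mm or tipped (distance of any of square_card, bar_card from where it was at the start of the episode above 0.01 m or angle between any of square_card, bar_card's own z axis and vertical above 0.2 rad).
It fails at once if a bystander is moved more than 20 mm (distance of any of pencil_cup, stapler, compass, glue_stick, sharpener, tape_dispenser, eraser from where it was at the start of the episode above 0.02 m).
It also fails if it takes over 42 s, if anything falls off the work surface, if the arm or the gripper's body presses on something with over 40 N, if the wrist force passes 120 N, or if a joint passes its speed limit or range.

ROBOT

A 6-joint arm with a two-finger parallel gripper is mounted at the origin on the work surface. World frame = base frame: x ahead of the robot, y to its left, z up, the work surface at z = 0. Lengths are in m, angles in rad, forces in N, time in s.
With the tool pointing down it reaches from about 0.35 to 0.85 m from the base axis. Payload 8.1 kg.
Tool frame: the origin (TCP) lies midway between the tips of the shut fingers; the grasp point (between the pads) lies 19 mm behind it (robot.grip_point_offset is the distance from the TCP to the grasp point, in m); z points along the fingers, y is the line along which they close (so a half turn about z gives the same grasp; the last joint's range is limited). The gripper opens to 93 mm and grips with 3 to 60 N. Pads are 15 mm wide; open, the fingers measure 128 mm over their backs; the gripper's body (75 mm by 188 mm) begins 65 mm behind the grasp point.
Start: joints at [1.141, 0.13, 1.488, -0, 1.523, -0.085], TCP at [0.203, 0.565, 0.187] pointing down, gripper open.
Joint ranges: [-2.96, 2.96], [-0.89, 2.26], [0.02, 2.5], [-1.34, 4.48], [0, 2.73], [-2.66, 2.66]. Speed limits (rad/s): [2.39, 2.39, 2.79, 3.14, 3.14, 3.14].

INTERFACE

Orientations are given as a rotation vector (axis times angle).
In Python, from plant import robot, read_camera, job gives the robot as it stands.
- The arm moves only by the shell command python3 -m inch 'ROWS' [FORCE]. ROWS is JSON, one flat list of numbers, 5 for each row, row after row: the shift along the world's x, y, z in mm, then the turn about the world's z in degrees, then the opening in per cent of the stroke, from 0 (shut) to 100 (fully open). In form: [dx, dy, dz, yaw, hand, dx, dy, dz, yaw, hand, ...]. A call has 1 to 10 rows; each row is the pose to reach, as a shift and turn from the pose commanded when the call began; what a row does not reach only later rows make up. A row lasts 1/12 s, in which the tool goes at most 41.7 mm and 7.16 degrees, less where a joint would pass 70% of its speed; a pose out of reach is approached as far as the arm can. A call with a gripper value outside its range is refused whole. The fingers move at their own pace and stop on an object; FORCE is the grip in N (left out, the last holds). Time passes only in rows, so rows that repeat a pose let the fingers close. It gives the time, the measured TCP pose, the force, the opening and the grip force at its end, in the units of the state.
- robot.read_state(): the state, without advancing time (a new reading comes with each control period).
- read_camera(name): name is "scene" or "top" or "wrist"; returns a dict with "image" (480x640x3 uint8, blue, green, red), "K" (3x3 intrinsics, pixels), "D" ([k1, k2, p1, p2, k3] as OpenCV has them; the pictures are not rectified), "extrinsics" (4x4, takes a point from world to camera coordinates); the wrist camera has in their place "mount" (4x4, takes a point from camera to tool coordinates, whose origin is the TCP and whose axes are the flange's). Camera axes: x right, y down, z forward; pixel columns grow to the right and rows downward; lengths in m; the calibration is good to about 2 mm. A picture is of the moment at which its call begins: read the wrist's pose just before it. There is no depth.
- job.close_job(): hands the job in; it is judged then, once.
The state is a dict: "t": time; "q": joint angles; "dq": joint speeds; "joint_torque": joint torques, N m; "tool_pos": TCP position; "orientation": TCP orientation; "force": force on the tool from outside, world axes, zero at the start; "wrist_torque": the same for the moment, N m; "opening": finger opening in m; "gripper_force": force on a finger pad.
Only numpy, scipy, OpenCV 4.12 (cv2) and the standard library are available. Lean on these libraries where they do the work, as an engineer would, in place of code of your own. Each camera call takes 0.05 s, during which the arm holds its last target. There are 200 camera calls.

## Working session

There is one attempt and no reset: what is moved stays moved. The work goes in short steps, Python scripts to look and compute and a shell command to move; the robot and the scene stay as the last step left them, time stands still between calls to the robot, and variables do not carry over. Pictures are saved under pics/ and viewed, at most 10 in all, crops included, and the job is handed in when it is done.

```bash
mkdir -p pics; cat > h.py <<'E'
import numpy as np, cv2
from scipy.spatial.transform import Rotation as R
from plant import robot, read_camera, job
def ext(c,s=None):
    if 'extrinsics' in c: return np.array(c['extrinsics'])
    T=np.eye(4);T[:3,:3]=R.from_rotvec(s['orientation']).as_matrix();T[:3,3]=s['tool_pos']
    return np.linalg.inv(T@np.array(c['mount']))
def ray(c,uv,E):
    p=cv2.undistortPoints(np.array(uv,float).reshape(-1,1,2),np.array(c['K']),np.array(c['D'])).reshape(-1,2)
    d=np.c_[p,np.ones(len(p))]@E[:3,:3]; return -E[:3,:3].T@E[:3,3],d
def onplane(c,uv,z,E):
    o,d=ray(c,uv,E); return o+d*((z-o[2])/d[:,2])[:,None]
def proj(c,P,E):
    return cv2.projectPoints(np.array(P,float).reshape(-1,1,3),cv2.Rodrigues(E[:3,:3])[0],E[:3,3],np.array(c['K']),np.array(c['D']))[0].reshape(-1,2)
E
python3 - <<'E'
from h import *
import pickle
s=robot.read_state();print(s)
for n in ['scene','top']:
    c=read_camera(n);cv2.imwrite(f'pics/{n}0.png',c['image']);pickle.dump(c,open(n+'.pkl','wb'));print(n,-np.array(c['extrinsics'])[:3,:3].T@np.array(c['extrinsics'])[:3,3])
E
```

```text
{'t': 0.0, 'q': array([ 1.14057655e+00,  1.31142276e-01,  1.48925542e+00,  5.64042344e-06,
        1.52297081e+00, -8.54211582e-02]), 'dq': array([ 0.00077468, -0.0011203 ,  0.00061837, -0.00053403, -0.00185975,
       -0.00060836]), 'joint_torque': array([ 3.26955806e-04, -5.59862709e+01, -4.91740143e+01,  7.66271283e-02,
        3.61468841e-02, -2.22912581e-04]), 'tool_pos': array([0.20254022, 0.56413923, 0.18621186]), 'orientation': array([-5.38851100e-01, -3.09456905e+00,  2.69465534e-03]), 'force': array([0.03908237, 0.70278728, 0.16131526]), 'wrist_torque': array([-0.03481111, -0.01723137,  0.00514462]), 'gripper_force': 0.0, 'opening': 0.0930298254992376}
scene [ 0.9287076  -0.51391397  0.76090735]
top [ 0.38235142 -0.03806574  1.12512874]
```

View pics/scene0.png

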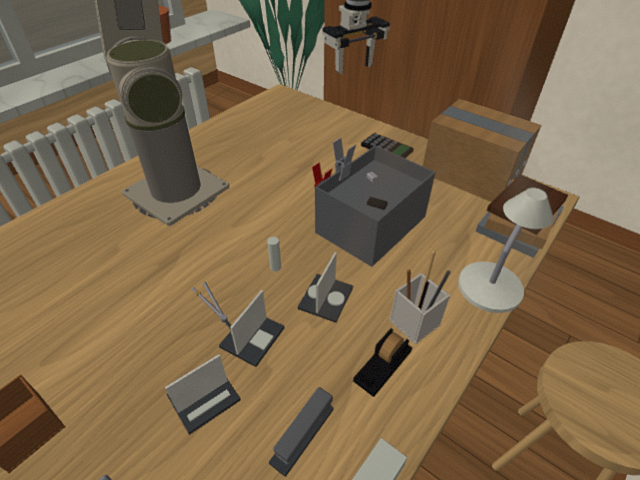

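View pics/top0.png

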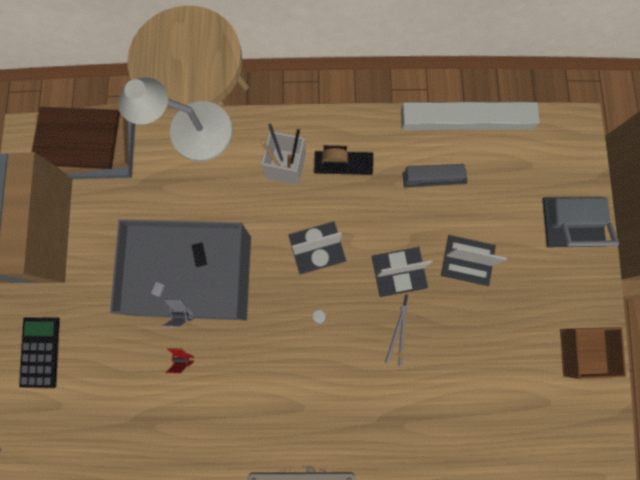

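Candidates. For the clip: the steel one at top (178,312), scene (343,158), or the red one at top (180,360), which I reject. For the card: discs at top (315,237)/(320,258) are the round tag, the square tag is at (400,270) and the bar at (470,258). I'll check clip and round card in one enlarged crop.

```bash
python3 - <<'E'
from h import *
import pickle
c=pickle.load(open('top.pkl','rb'));I=c['image']
a=cv2.resize(I[280:380,130:230],(400,400),interpolation=cv2.INTER_CUBIC)
b=cv2.resize(I[200:300,270:370],(400,400),interpolation=cv2.INTER_CUBIC)
cv2.imwrite('pics/crop1.png',np.hstack([a,b]))
E=ext(c)
def pl(n,uv,z): print(n,onplane(c,uv,z,E).round(4).tolist())
pl('rim corners',[(119,221),(241,223),(247,319),(112,318)],.145)
pl('clip hinge/handles',[(178,318),(178,302)],.165)
pl('round discs',[(314,237),(320,258)],.014)
g=cv2.cvtColor(I,cv2.COLOR_BGR2HSV)
m=((g[...,2]<75)&(g[...,1]<90)).astype('uint8')
m[:200]=0;m[300:]=0;m[:,:280]=0;m[:,520:]=0
E
```

```text
rim corners [[0.6029, 0.3425, 0.145], [0.5953, 0.1054, 0.145], [0.4147, 0.0923, 0.145], [0.4175, 0.3467, 0.145]]
clip hinge/handles [[0.4165, 0.2157, 0.165], [0.4455, 0.2165, 0.165]]
round discs [[0.591, -0.0319, 0.014], [0.5457, -0.044, 0.014]]
```

View pics/crop1.png

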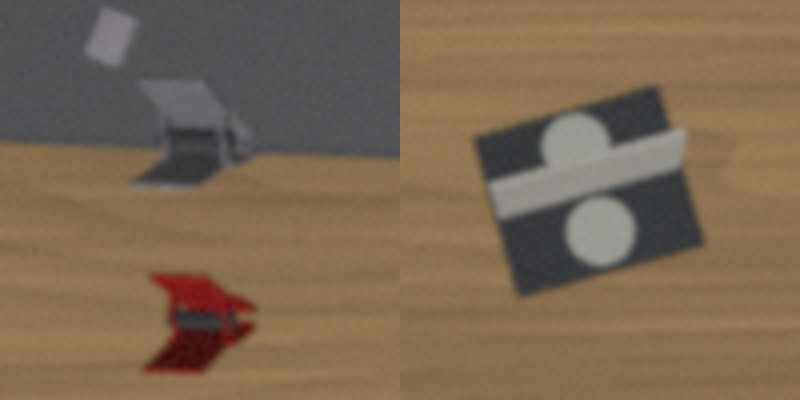

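The crop confirms it. The steel clip sits on the rim with the red one separate, and the round-tag card's top edge runs from top pixel (292,246) to (341,232.5).

```bash
python3 - <<'E'
from h import *
import pickle
c=pickle.load(open('top.pkl','rb'));E=ext(c)
def pl(n,uv,z):
    p=onplane(c,uv,z,E);print(n,p.round(4).tolist(),p.mean(0).round(4));return p
pl('+x handle',[(164.5,300),(181,300)],.214)
pl('-x handle',[(162.5,326.7),(179,326.7)],.214)
p=pl('front rim',[(130,315),(230,318.7)],.145);d=p[0]-p[1];print(np.degrees(np.arctan2(-d[0],d[1])))
p=pl('card',[(292,245.75),(341.2,232.5)],.1);d=p[0]-p[1];print('len',np.hypot(*d[:2]),'yaw',np.degrees(np.arctan2(-d[0],d[1])))
pl('foot',[(288.8,234),(334.5,221.7),(346,261),(299.5,274)],.01)
pl('red',[(180,360)],.03)
print('tool y',R.from_rotvec(robot.read_state()['orientation']).as_matrix()[:,1])
E
```

```text
+x handle [[0.4459, 0.2274, 0.214], [0.4457, 0.1983, 0.214]] [0.4458 0.2128 0.214 ]
-x handle [[0.3999, 0.2294, 0.214], [0.3999, 0.2006, 0.214]] [0.3999 0.215  0.214 ]
front rim [[0.423, 0.3123, 0.145], [0.4154, 0.1238, 0.145]] [0.4192 0.2181 0.145 ]
-2.296436500317476
card [[0.558, 0.011, 0.1], [0.5832, -0.086, 0.1]] [ 0.5706 -0.0375  0.1   ]
len 0.10015487101378373 yaw 14.565486775133982
foot [[0.599, 0.022, 0.01], [0.6246, -0.0763, 0.01], [0.5392, -0.0991, 0.01], [0.5126, -0.0003, 0.01]] [ 0.5689 -0.0384  0.01  ]
red [[0.3357, 0.245, 0.03]] [0.3357 0.245  0.03  ]
tool y [ 0.33803265  0.94113286 -0.00169616]
```

```bash
python3 -m inch '[0,-10,40,-7,100, 20,-45,83,-14,100, 45,-80,83,-21,100, 70,-115,83,-28,100, 95,-150,83,-35,100, 120,-190,83,-42,100, 145,-230,83,-49,100, 170,-270,83,-56,100, 195,-310,83,-63,100, 220,-351,83,-70,100]' 30
python3 -m inch '[0,0,0,-2.5,100,0,0,0,-2.5,100,0,0,0,-2.5,100,0,0,0,-2.5,100]'
python3 - <<'E'
from h import *
import pickle
s=robot.read_state();c=read_camera('wrist');E=ext(c,s);pickle.dump((c,E),open('w.pkl','wb'))
print(s['t'],s['tool_pos'],R.from_rotvec(s['orientation']).as_matrix()[:,1],E)
print(proj(c,[[.446,.213,.214],[.4,.215,.214],[.423,.214,.165]],E))
cv2.imwrite('pics/w1.png',c['image'])
E
```

```text
t: 0.93
tool_pos: [0.3994, 0.2503, 0.27]
orientation: [-2.223, -2.22, 0.0]
force: [0.6, -0.0, 0.1]
opening: 0.093
gripper_force: 0.0
t: 1.27
tool_pos: [0.3984, 0.253, 0.27]
orientation: [-2.261, -2.18, 0.0]
force: [0.0, 0.8, -0.3]
opening: 0.0931
gripper_force: 0.0
1.2667 [0.39843972 0.25298203 0.2700187 ] [ 9.99339879e-01 -3.63246931e-02 -5.67622389e-04] [[ 0.99934607 -0.03611607 -0.00174777 -0.38678828]
 [-0.03458734 -0.9689025   0.24501361  0.20957994]
 [-0.01054235 -0.24479294 -0.96951806  0.5361504 ]
 [ 0.          0.          0.          1.        ]]
[[392.0134618  304.40793264]
 [319.57940748 304.02311294]
 [349.49898079 278.79388086]]
```

View pics/w1.png

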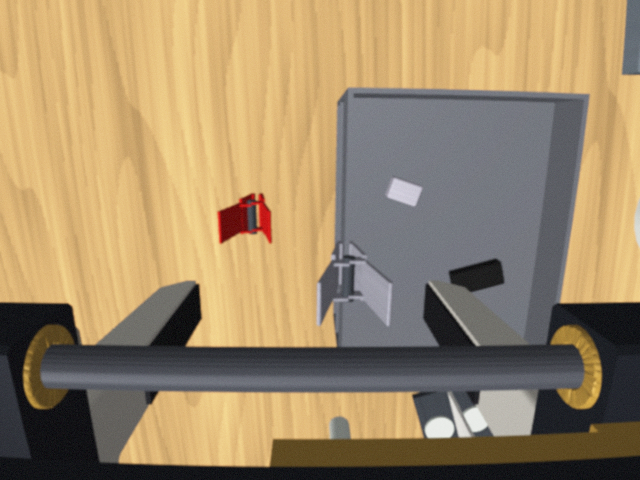

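The wrist view shows the handle tops at (319,304) and (391,307), against predictions of (320,304) and (392,304), so the estimate holds. Now I'll centre and descend.

```bash
python3 -m inch '[24,-39,0,0,100,24.5,-39,0,0,100,24.5,-39,-30,0,100,24.5,-39,-60,0,100,24.5,-39,-80,0,100,24.5,-39,-86,0,100,24.5,-39,-86,0,100,24.5,-39,-86,0,100,24.5,-39,-86,0,100]'
python3 -m inch '[0,0,0,0,45,0,0,0,0,45,0,0,0,0,45,0,0,0,0,45,0,0,0,0,45]' 30
python3 - <<'E'
from h import *
s=robot.read_state();c=read_camera('wrist');print(s['t'],s['tool_pos'],s['force'])
d=read_camera('scene')['image'][120:220,290:390]
cv2.imwrite('pics/w2.png',np.hstack([cv2.resize(c['image'],(480,360)),cv2.resize(d,(320,360))]))
E
```

```text
t: 2.07
tool_pos: [0.4244, 0.2141, 0.1863]
orientation: [2.263, 2.178, 0.004]
force: [0.7, -0.7, 0.3]
opening: 0.093
gripper_force: 0.0
t: 2.48
tool_pos: [0.4237, 0.2132, 0.1845]
orientation: [2.265, 2.177, 0.001]
force: [-0.5, 0.2, -0.6]
opening: 0.064
gripper_force: 0.0
2.4833 [0.4236631  0.2132309  0.18451181] [-0.53208193  0.1920079  -0.6119888 ]
```

View pics/w2.png

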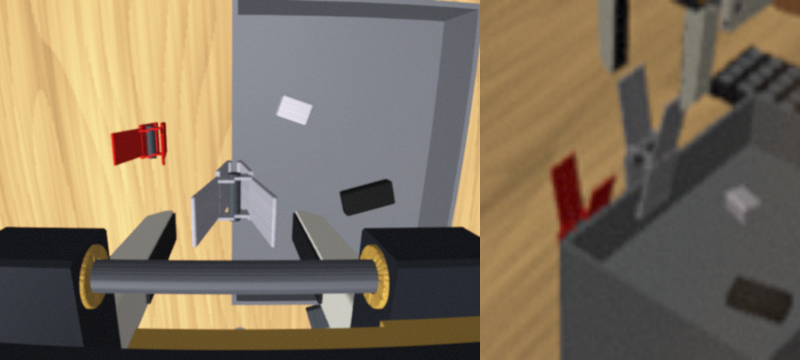

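The clip looks ahead of the fingers in the wrist view, with handle tops at about full-frame (256,300) and (367,300). I'll triangulate across the two wrist views and the scene view before closing.

```bash
python3 - <<'E'
from h import *
import pickle
s=robot.read_state();c=read_camera('wrist');E=ext(c,s);sc=pickle.load(open('scene.pkl','rb'));tp=pickle.load(open('top.pkl','rb'))
w1,E1=pickle.load(open('w.pkl','rb'))
t=s['tool_pos'];print(t)
P=[t,t+[0.032,0,0],t-[0.032,0,0]]
print('tcp/tips wrist',proj(c,P,E),'scene',proj(sc,P,ext(sc)))
H=[[.446,.213,.214],[.4,.215,.214],[.423,.214,.165],[.423,.214,.145]]
print('handles pred wrist',proj(c,H,E),'scene',proj(sc,H,ext(sc)))
I=c['image'][200:400,230:400]; J=read_camera('scene')['image'][110:230,290:392]
cv2.imwrite('pics/w3.png',np.hstack([cv2.resize(I,(400,470),interpolation=2),cv2.resize(J,(400,470),interpolation=2)]))
E
```

```text
[0.42353022 0.21319307 0.18429788]
tcp/tips wrist [[315.66143722 275.84349589]
 [381.57321174 273.34853046]
 [249.93695472 278.2123671 ]] scene [[342.37958863 154.83425207]
 [353.35407205 159.58982234]
 [331.70731801 150.21217247]]
handles pred wrist [[369.8491304  297.19888133]
 [259.78370564 296.72924655]
 [314.34121842 262.61560135]
 [314.19633619 252.37019699]] scene [[350.70593512 147.3153947 ]
 [335.33895175 140.31312453]
 [342.06248789 161.42218741]
 [341.72017667 168.30179201]]
```

View pics/w3.png

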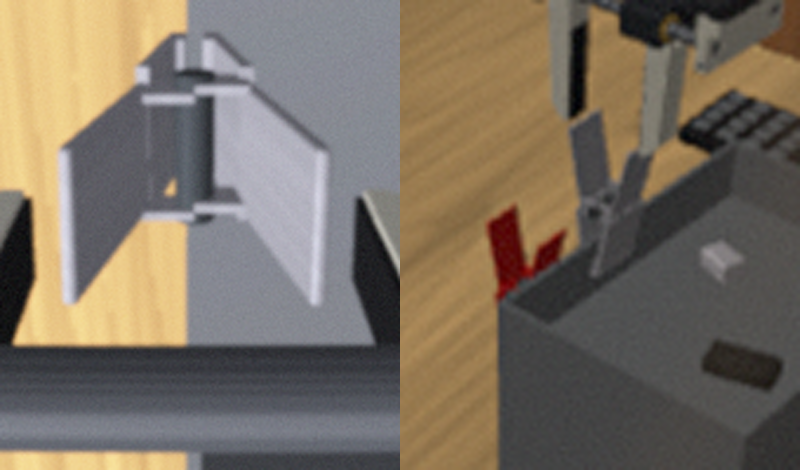

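Handles in the crop are centred between the fingers in x and y, so position is good. The open fingertips sit somewhat above the shut TCP height, so I'll go 6 mm lower and then squeeze.

```bash
python3 -m inch '[0,0,-6,0,55,0,0,-6,0,50,0,0,-6,0,40,0,0,-6,0,30,0,0,-6,0,20,0,0,-6,0,15,0,0,-6,0,15,0,0,-6,0,15,0,0,-6,0,15,0,0,-6,0,15]' 30
python3 - <<'E'
from h import *
s=robot.read_state();c=read_camera('wrist')
print(s['t'],s['tool_pos'],s['opening'],s['gripper_force'],s['force'])
I=c['image'][200:400,230:400]; J=read_camera('scene')['image'][110:230,290:392]
cv2.imwrite('pics/w4.png',np.hstack([cv2.resize(I,(400,470),interpolation=2),cv2.resize(J,(400,470),interpolation=2)]))
E
```

```text
t: 3.52
tool_pos: [0.4235, 0.2132, 0.1783]
orientation: [2.265, 2.177, 0.0]
force: [0.1, 0.1, -0.7]
opening: 0.0239
gripper_force: 30.0
3.5167 [0.42353461 0.21324669 0.17828642] 0.02390623427716265 29.986855387687683 [ 0.08920532  0.14457222 -0.67460473]
```

View pics/w4.png

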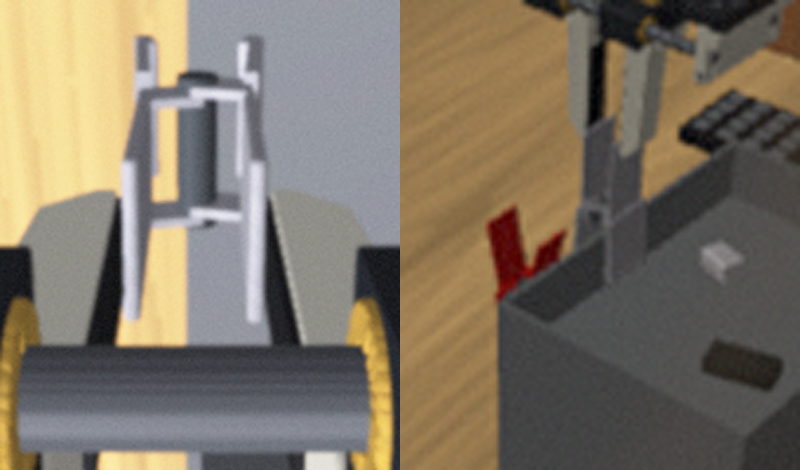

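The clip is squeezed to parallel (opening 24 mm, 30 N), with the handles held between the pads. Lifting.

```bash
python3 -m inch '[0,0,5,0,10,0,0,15,0,10,0,0,30,0,10,0,0,50,0,10,0,0,68,0,10,0,0,80,0,10,0,0,80,0,10,0,0,80,0,10,0,0,80,0,10,0,0,80,0,10]' 30
python3 -m inch '[8,-14,0,1,10,22,-38,0,3,10,37,-63,0,5,10,52,-88,0,7,10,67,-113,0,9,10,82,-138,0,11,10,97,-163,0,13,10,112,-188,0,15,10,127,-213,0,17,10,138,-235,0,17,10]'
python3 -m inch '[5,-10,0,0,10,8,-16,0,0,10,8,-16,0,0,10,8,-16,0,0,10,8,-16,0,0,10]'
python3 - <<'E'
from h import *
s=robot.read_state();c=read_camera('wrist');E=ext(c,s)
y=R.from_rotvec(s['orientation']).as_matrix()[:,1]
print(s['t'],s['tool_pos'],s['opening'],s['gripper_force'],s['force'],np.degrees(np.arctan2(y[1],y[0])))
print('card pred',proj(c,[[.558,.011,.1],[.5832,-.086,.1],[.5706,-.0375,.1]],E))
cv2.imwrite('pics/w5.png',c['image'])
E
```

```text
t: 4.45
tool_pos: [0.4229, 0.213, 0.2568]
orientation: [-2.264, -2.177, 0.003]
force: [0.7, -0.5, -0.5]
opening: 0.024
gripper_force: 30.0
t: 5.28
tool_pos: [0.5616, -0.0235, 0.2566]
orientation: [-1.915, -2.488, 0.002]
force: [0.5, 0.4, -1.0]
opening: 0.0243
gripper_force: 30.0
t: 5.7
tool_pos: [0.5691, -0.0366, 0.2582]
orientation: [-1.917, -2.489, -0.0]
force: [-1.1, -0.2, -0.2]
opening: 0.0242
gripper_force: 30.0
5.7 [ 0.56911647 -0.03657115  0.25819703] 0.024207242009482037 29.98691886663437 [-1.12670959 -0.24693901 -0.22063276] 14.800884061523124
card pred [[316.1099659  157.07836551]
 [315.34851454 273.86378622]
 [315.7218298  217.34480871]]
```

View pics/w5.png

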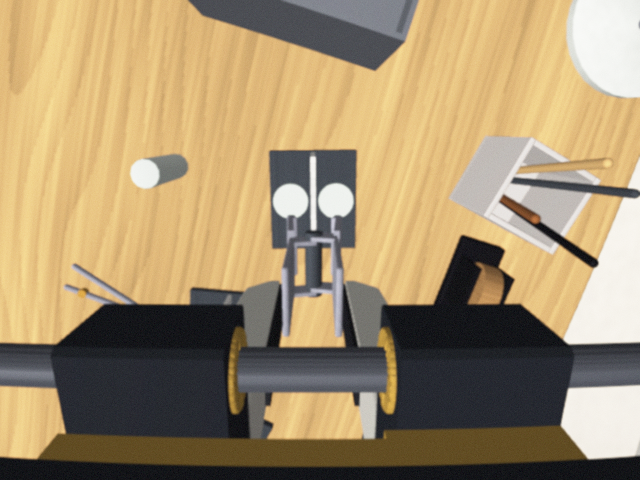

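The card's edge shows at column 312 and the clip's mid-plane at 313, so they are aligned. The far end of the edge, at row 153 against 157 predicted, puts it about 3 mm further +y. Descending to just above the edge for a close look.

```bash
python3 -m inch '[0,1,-15,0,10,0,2,-35,0,10,0,2,-55,0,10,0,2,-72,0,10,0,2,-84,0,10,0,2,-88,0,10,0,2,-88,0,10,0,2,-88,0,10,0,2,-88,0,10]'
python3 - <<'E'
from h import *
s=robot.read_state();c=read_camera('wrist');print(s['tool_pos'])
I=c['image'][60:360,200:440];J=read_camera('scene')['image'][220:340,270:390]
cv2.imwrite('pics/w6.png',np.hstack([cv2.resize(I,(400,500),interpolation=2),cv2.resize(J,(400,500),interpolation=2)]))
E
```

```text
t: 6.5
tool_pos: [0.5704, -0.0357, 0.1718]
orientation: [1.917, 2.487, 0.002]
force: [-0.4, -0.1, -1.0]
opening: 0.0239
gripper_force: 30.0
[ 0.57039627 -0.03574251  0.17183713]
```

View pics/w6.png

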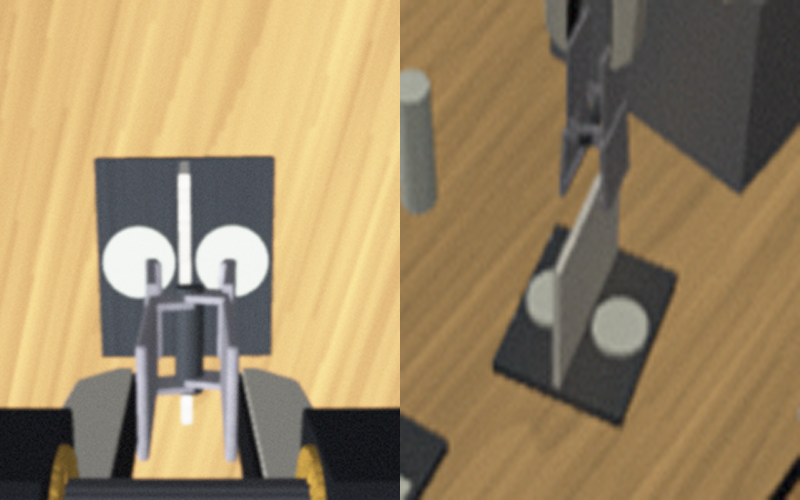

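The card's edge lies between the open lips: edge at column 184, lips at 152 and 228. That is about 2 mm off, so I'll shift −x slightly and lower.

```bash
python3 -m inch '[-1.5,0,0,0,10,-1.5,0,-4,0,10,-1.5,0,-10,0,10,-1.5,0,-16,0,10,-1.5,0,-22,0,10,-1.5,0,-28,0,10,-1.5,0,-32,0,10,-1.5,0,-34,0,10,-1.5,0,-34,0,10,-1.5,0,-34,0,10]'
python3 -m inch '[0,0,0,0,10,0,0,0,0,10,0,0,0,0,10,0,0,0,0,10]'
python3 - <<'E'
from h import *
s=robot.read_state();c=read_camera('wrist');E=ext(c,s);print(s['tool_pos'])
print('pred mid/ends',proj(c,[[.5706,-.0375,.1],[.558,.011,.1],[.5832,-.086,.1]],E)-[200,60])
I=c['image'][60:360,200:440];J=read_camera('scene')['image'][220:340,270:390]
cv2.imwrite('pics/w7.png',np.hstack([cv2.resize(I,(400,500),interpolation=2),cv2.resize(J,(400,500),interpolation=2)]))
E
```

```text
t: 7.43
tool_pos: [0.568, -0.0358, 0.1362]
orientation: [-1.918, -2.488, 0.0]
force: [0.6, 0.3, -0.4]
opening: 0.0237
gripper_force: 30.0
t: 7.77
tool_pos: [0.5682, -0.0358, 0.1365]
orientation: [1.918, 2.488, 0.0]
force: [0.1, 0.7, -1.3]
opening: 0.0235
gripper_force: 30.0
[ 0.56818374 -0.03579435  0.13652747]
pred mid/ends [[118.49279788 199.77616229]
 [119.13496712 110.97076323]
 [117.87845543 279.82916518]]
```

View pics/w7.png

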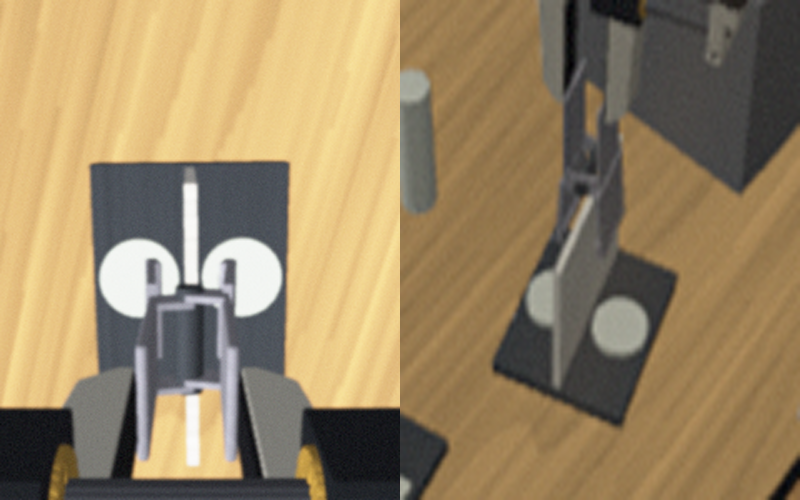

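The clip is centred across the card: edge at column 190, lips at 152 and 228. One numeric check of the position along the edge and the depth, by projecting the expected lip corners into the views.

```bash
python3 - <<'E'
from h import *
import pickle
s=robot.read_state();c=read_camera('wrist');E=ext(c,s);sc=pickle.load(open('scene.pkl','rb'))
a=np.radians(14.7);X=np.array([np.cos(a),np.sin(a),0]);Y=np.array([-np.sin(a),np.cos(a),0])
m=s['tool_pos']*[1,1,0]+[0,0,.078]
P=[m+.017*X+.018*Y,m+.017*X-.018*Y,m-.017*X+.018*Y]
print('lip corners wrist',(proj(c,P,E)-[200,60])/.6)
print('scene',(proj(sc,P,ext(sc))-[270,220])/.3+[400,0])
T=np.array([[.5706,-.0375,.1]]);print('edge mid/ends scene',(proj(sc,[T[0],T[0]+.05*Y,T[0]-.05*Y],ext(sc))-[270,220])/[.3,.24]+[400,0])
print('lip scene (fixed)',(proj(sc,P,ext(sc))-[270,220])/[.3,.24]+[400,0])
E
```

```text
lip corners wrist [[238.40662915 262.44274532]
 [236.60678565 356.44750386]
 [145.02454605 262.32971604]]
scene [[620.00143963 169.90753439]
 [597.74475986 209.93776956]
 [570.58649831 153.53063824]]
edge mid/ends scene [[585.98048263 201.41030246]
 [617.02690485 134.68692644]
 [552.57393942 273.19175679]]
lip scene (fixed) [[620.00143963 212.38441798]
 [597.74475986 262.42221195]
 [570.58649831 191.91329781]]
```

```bash
python3 -c "
from plant import job
print(job.close_job())"
```

```text
the job is handed in; nothing more can be done
None
```

The job is handed in with the steel clip held squeezed wide open over about the middle of the round-tag card's top edge: by the camera views and calculated positions, one jaw is about 20 mm down each side, clear of the card. The hand-in returned no verdict.

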